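# Tip the supply carton flat and push it home against the stop rail

### The arm

A 6-joint arm with a two-finger parallel gripper is mounted at the origin on the work surface; the furniture and walls round the work are solid. World frame = base frame: x ahead of the robot, y to its left, z up, the work surface at z = 0. Lengths are in m, angles in rad, forces in N, time in s.
With the tool pointing down it reaches from about 0.325 to 0.85 m from the base axis. Payload 4.4 kg.
Tool frame: the origin (TCP) lies midway between the tips of the shut fingers; the grasp point (between the pads) lies 19 mm behind it; z points along the fingers, y is the line along which they close (so a half turn about z gives the same grasp; the last joint's range is limited). The gripper opens to 94 mm and grips with 3 to 60 N. Pads are 16 mm wide; open, the fingers measure 119 mm over their backs; the gripper's body (75 mm by 177 mm) begins 78 mm behind the grasp point.
Start: joints at [-1.321, 0.207, 1.542, -0, 1.393, -0.15], TCP at [0.224, -0.529, 0.175] pointing down, gripper open.
Joint ranges: [-2.73, 2.73], [-0.86, 2.22], [0.23, 2.46], [-1.11, 4.25], [0.08, 2.63], [-2.82, 2.82]. Speed limits (rad/s): [2.79, 2.79, 3.14, 3.14, 3.14, 3.14].

### API

Orientations are given as a unit quaternion [w, x, y, z].
In Python, from cell import ctrl gives the robot as it stands. The module is installed in compiled form; this text tells all that it offers.
- The arm moves only by the tool move_arm, never from a script. Its argument "increments" is a list of rows, each a list of 5 numbers: the shift along the tool's x, y, z normalised to -1 to 1, where 1 is 0.4 m, then the turn about the tool's z normalised to -1 to 1, where 1 is pi/4 rad, then the closure, from -1 (fully open) to 1 (shut). In form: [[tx, ty, tz, twist, hand], ...]. A call has 1 to 20 rows; each row is the pose to reach, as a shift and turn from the pose commanded when the call began, along the tool's axes at that moment; what a row does not reach only later rows make up. A row lasts 1/10 s, in which the tool goes at most 50 mm and 8.59 degrees, less where a joint would pass 70% of its speed; a pose out of reach is approached as far as the arm can. A call with a number of a shift or a turn outside -1 to 1 is refused whole. A call with a gripper value outside its range is refused whole. The fingers move at their own pace and stop on an object; "grip_force" is the grip in N (left out, the last holds). Time passes only in rows, so rows that repeat a pose let the fingers close. It gives the time, the measured TCP pose, the force, the opening and the grip force at its end, in the units of the state.
- ctrl.read_state(): the state, without advancing time (a new reading comes with each control period).
- ctrl.read_camera(name): name is "scene" or "side" or "wrist"; returns a dict with "img" (480x640x3 uint8, blue, green, red), "range_z" (480x640 float32, m along the optical axis (not along the pixel's ray), 0 where there is no reading), "mtx" (3x3 intrinsics, pixels), "R" (3x3) and "t" (3): a world point X has camera coordinates R X + t. Camera axes: x right, y down, z forward; pixel columns grow to the right and rows downward; lengths in m; the calibration is good to about 2 mm. The wrist camera is an equidistant fisheye: a pixel r from the principal point sees the ray r / f radians off the axis. A picture is of the moment at which its call begins.
- ctrl.job_done(): hands the job in; it is judged then, once.
Trained networks look in the newest picture that a camera, given by its name, has taken for a name from the list of things; names that differ only in an ending like _2 or _b are one class to them, and where a whole thing is asked for, a point or a joint stands for the part that bears it (a point fixed in the world has none). Each returns a list of dicts, best first, with "score" (0 to 1); they miss things now and then, are a little off and sometimes report something else, mostly with a low value. They report only what shows in the picture. A call takes as long as a camera call.
- ctrl.look_for(query, camera): "bbox" ([centre column, centre row, width, height] as shares, 0 to 1, of the picture: columns of its width, rows of its height, round what is visible of it).
- ctrl.regions_of(query, camera): "region" (480x640 bool, what is visible of it) and "bbox" ([centre column, centre row, width, height] as shares, 0 to 1, of the picture: columns of its width, rows of its height, round what is visible of it).
The state is a dict: "time_s": time; "q": joint angles; "joint_vel": joint speeds; "tau": joint torques, N m; "tool_pos": TCP position; "eef_rot": TCP orientation; "force": force on the tool from outside, world axes, zero at the start; "torque": the same for the moment, N m; "finger_gap": opening from 0.0 (shut) to 1.0 (fully open); "grip_force": force on a finger pad.
Only numpy, scipy, OpenCV 4.12 (cv2) and the standard library are available. Lean on these libraries where they do the work, as an engineer would, in place of code of your own. Each camera call takes 0.05 s, during which the arm holds its last target. There are 200 camera calls.

### The job

The white supply carton with the red stripe stands on its long narrow side. Push it over, away from the robot, so that it lies flat on its broad side in front of the low aluminium rail, then push it along the worktop until its long side is flush against the rail, between the rail's two blue ends. Only push it with the fingers, do not pick it up or carry it, and leave the other things where they are.

Things in the scene. Friction and masses are not known exactly. Their poses are not given: they have to be found in the camera images.
- carton_center (a point): Centre of the white, red-striped rigid card carton: 235 mm long, 101 wide, 59 thick, about 0.25 kg (a thin flap, which touches nothing, sticks out 18 mm at its open end). x runs along the length (open end at -x), y along the width, z across the thickness. At the start it stands on its long side, 101 mm high: centre 50 mm up, y up, z level and roughly towards the robot.
- stop_rail: Low aluminium angle rail fixed to the worktop, 340 mm long (along its y), a blue cap on each end, 30 mm high. Origin: middle of the foot of its front face, which lies in its y-z plane and looks to -x, towards the robot. A flat carton flush against it has its centre 50 mm in front of the face. At the start the carton's far side is 145 to 180 mm in front of it, give or take the skew.
- cream_tape: Loose roll of cream tape, 68 mm across, 19 mm high, lying flat left of the carton; origin at the centre of its underside. To be left alone.
- blue_tape: Loose roll of blue tape, 62 mm across, 19 mm high, lying flat right of the carton; origin at the centre of its underside. To be left alone.
- white_timer: Loose white timer with a grey dial, 66 x 66 x 47 mm high; origin at the centre of its underside. To be left alone.
- steel_forceps: Loose steel forceps, 131 x 24 x 10 mm, lying flat; origin at the centre of the underside. To be left alone.
- soap_bottle: Loose soap bottle with orange pump, 57 x 66 x 155 mm high; origin at the centre of its underside. To be left alone.
- supply_carton: The same carton, same axes; origin on the broad side that faces the rail at the start and ends underneath, 29 mm from the centre. Pushed on the other broad side near the upper edge, it pivots about its lower far edge, passes its balance at about 30 degrees and falls flat by itself; then z points up and the centre is about 29 mm up.

How it is judged:
On the way, in this order (a step that is already met when the one before it is completed fails the run):
1. the carton has been tipped over and lies flat, not yet at the rail (angle between carton_center's own z axis and vertical below 0.06 rad and height (world z) of carton_center below 0.036 m and x of carton_center in the frame of stop_rail below -0.0635 m), for 0.2 s.
2. the carton is flush against the rail (angle between carton_center's own z axis and vertical below 0.06 rad and height (world z) of carton_center below 0.036 m and x of carton_center in the frame of stop_rail between -0.059 and -0.04 m and y of carton_center in the frame of stop_rail between -0.0525 and 0.0525 m and angle between the x axis of carton_center and the y axis of stop_rail, either way round below 0.06 rad), for 0.2 s.
At the end, for the whole second after the job is handed in: The carton lies flat, top up (within 3.4 degrees), at rest, its long side against the rail's front face (centre less than 59 mm in front of the face, where 50 mm is touching), parallel to it within 3.4 degrees, and between the rail's ends (centre within 52.5 mm of the rail's middle) (all of step 2 and linear speed of supply_carton below 0.01 m/s).
It fails at once if the carton is lifted off the worktop (height (world z) of carton_center above 0.07 m or (angle between carton_center's own z axis and vertical below 0.3 rad and height (world z) of carton_center above 0.055 m)).
It fails at once if the carton falls the wrong way, towards the robot (angle between carton_center's own z axis and vertical above 2.4 rad).
It fails at once if one of the other things (tape rolls, timer, forceps, soap bottle) is moved by more than 20 mm or knocked over (distance of any of cream_tape, blue_tape, white_timer, steel_forceps, soap_bottle from where it was at the start of the episode above 0.02 m or angle between any of cream_tape, blue_tape, white_timer, steel_forceps, soap_bottle's own z axis and vertical above 0.5 rad).
It also fails if it takes over 58 s, if anything falls off the work surface, if the arm or the gripper's body presses on something with over 40 N, if the wrist force passes 120 N, or if a joint passes its speed limit or range.

## Working session

There is one attempt and no reset: what is moved stays moved. The work goes in short steps, Python scripts to look and compute and a tool call to move; the robot and the scene stay as the last step left them, time stands still between calls to the robot, and variables do not carry over. Pictures are saved under pics/ and viewed, at most 10 in all, crops included, and the job is handed in when it is done.

Besides the shell and the picture viewer there is one more tool, called after "Call:" as a command line: name --pt "numbers of a row" for each row, then --argument value for the rest. move_arm: Moves the arm, as the interface text tells. Scaled input: -1 to 1 covers 0.4 m each way for a shift and pi/4 rad each way for a turn. Its arguments: {"type":"object","properties":{"increments":{"type":"array"},"grip_force":{"type":"number"}},"required":["increments"]}

```bash
mkdir -p pics; cat > h.py <<'E'
import numpy as np, cv2
from cell import ctrl
def pts(c, mask):
    v,u=np.nonzero(mask&(c["range_z"]>0)); z=c["range_z"][v,u]; K=np.array(c["mtx"])
    P=np.stack([(u-K[0,2])/K[0,0]*z,(v-K[1,2])/K[1,1]*z,z],1)
    return (P-np.array(c["t"]))@np.array(c["R"])
E
python3 - <<'E'
from h import *
s=ctrl.read_state(); print(s)
for n in("scene","side"):
    c=ctrl.read_camera(n); cv2.imwrite(f"pics/{n}0.png",c["img"])
    print(n,-np.array(c["R"]).T@np.array(c["t"]))
    for q in("supply_carton","stop_rail","cream_tape","blue_tape","white_timer","steel_forceps","soap_bottle"):
        for r in ctrl.regions_of(q,n)[:1]:
            P=pts(c,cv2.erode(r["region"].astype(np.uint8),np.ones((3,3)))>0)
            if len(P)==0: continue
            print(q,round(r["score"],2),np.round(r["bbox"],2),len(P),np.round(np.percentile(P,[2,50,98],axis=0),3).tolist())
            if q in("supply_carton","stop_rail"):
                T=P[P[:,2]>np.percentile(P[:,2],97)-.008]
                (a,b),wh,ang=cv2.minAreaRect(T[:,:2].astype(np.float32)); print(' top',a,b,wh,ang,cv2.boxPoints(((a,b),wh,ang)).round(3).tolist())
E
```

```text
{'time_s': 0.0, 'q': array([-1.32050942e+00,  2.07421957e-01,  1.54295215e+00, -1.25540970e-05,
        1.39347229e+00, -1.50518392e-01]), 'joint_vel': array([ 0.00010103, -0.00223921,  0.00046246, -0.00076539, -0.00183372,
       -0.00133578]), 'tau': array([-2.49091849e-03, -3.70879054e+01, -2.81418622e+01,  6.96046581e-02,
        3.61284614e-02, -1.55540170e-04]), 'tool_pos': array([ 0.22409914, -0.52858568,  0.17379063]), 'eef_rot': array([-1.12515852e-03,  9.79985661e-01,  1.99064901e-01, -6.23593598e-05]), 'force': array([0.09526966, 0.1764245 , 0.41416005]), 'torque': array([-0.01397802, -0.00762295,  0.04361161]), 'grip_force': 0.0, 'finger_gap': 0.9999119843585299}
scene [-0.27002785 -0.78665493  0.60971377]
stop_rail 0.59 [0.56 0.52 0.18 0.09] 431 [[0.635, -0.276, 0.01], [0.661, -0.061, 0.019], [0.711, 0.066, 0.031]]
 top 0.6712757349014282 -0.10708257555961609 (0.032170213758945465, 0.34891277551651) 7.954385280609131 [[0.6309999823570251, 0.06300000101327896], [0.6790000200271606, -0.28200000524520874], [0.7110000252723694, -0.27799999713897705], [0.6629999876022339, 0.0
[... 1176 characters left out ...]
303882599 (0.036299195140600204, 0.35327744483947754) 12.670650482177734 [[0.6259999871253967, 0.06499999761581421], [0.703000009059906, -0.27900001406669617], [0.7379999756813049, -0.2709999978542328], [0.6610000133514404, 0.0729999989271164]]
blue_tape 0.63 [0.57 0.66 0.04 0.05] 457 [[0.441, -0.414, 0.005], [0.468, -0.387, 0.019], [0.496, -0.358, 0.023]]
white_timer 0.86 [0.36 0.4  0.04 0.04] 313 [[0.396, 0.276, 0.006], [0.422, 0.294, 0.03], [0.455, 0.328, 0.048]]
steel_forceps 0.66 [0.36 0.4  0.04 0.05] 297 [[0.397, 0.276, 0.007], [0.425, 0.293, 0.031], [0.457, 0.326, 0.048]]
soap_bottle 0.81 [0.64 0.71 0.05 0.15] 1370 [[0.43, -0.566, 0.01], [0.445, -0.547, 0.069], [0.467, -0.523, 0.156]]
```

View pics/scene0.png

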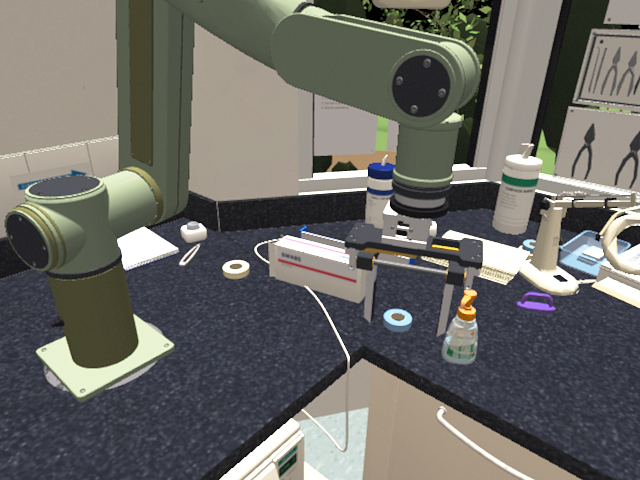

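View pics/side0.png

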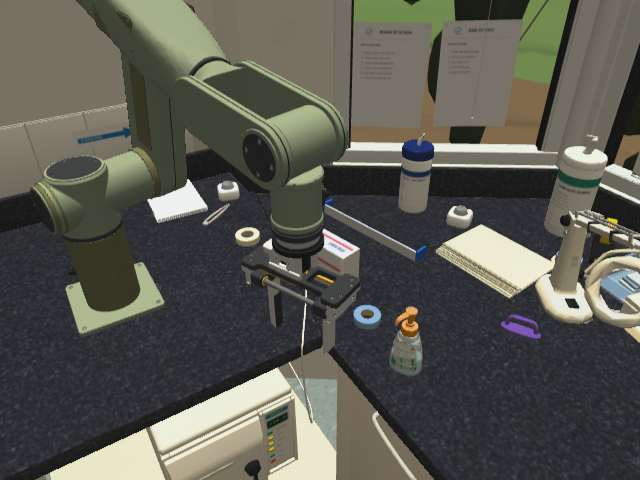

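```bash
python3 - <<'E'
from h import *
for n in("scene","side"):
    c=ctrl.read_camera(n); m=np.ones((480,640),bool); P=pts(c,m)
    g=lambda lo,hi:P[np.all((P>lo)&(P<hi),1)]
    B=g([.38,-.32,.02],[.57,.03,.095]); 
    print(n,'carton',len(B),np.round(np.percentile(B,[1,50,99],axis=0),3).tolist())
    if n=='scene':
        vx,vy,x0,y0=cv2.fitLine(B[:,:2].astype(np.float32),cv2.DIST_HUBER,0,.001,.001).ravel(); print('front line',vx,vy,x0,y0); d=np.array([vx,vy]);t=(B[:,:2]-[x0,y0])@d; print('ends',np.array([x0,y0])+np.outer(np.percentile(t,[.5,99.5]),d)); e=(B[:,:2]-[x0,y0])@[-vy,vx]; print('resid',np.percentile(e,[1,5,50,95,99]))
    T=g([.38,-.32,.095],[.57,.03,.112]); print('top',len(T),cv2.boxPoints(cv2.minAreaRect(T[:,:2].astype(np.float32))).round(3).tolist())
    v,u=np.nonzero(m&(c["range_z"]>0)); sel=np.all((P>[.58,-.33,.005])&(P<[.76,.12,.04]),1)
    R=P[sel]; F=R[(R[:,2]>.006)&(R[:,2]<.026)]
    l=cv2.fitLine(F[:,:2].astype(np.float32),cv2.DIST_HUBER,0,.001,.001).ravel(); print('rail',len(F),l); d=l[:2];t=(F[:,:2]-l[2:])@d;print(l[2:]+np.outer(np.percentile(t,[0.5,99.5]),d)); e=(F[:,:2]-l[2:])@[-d[1],d[0]];print(np.percentile(e,[2,10,50,90,98]))
    hsv=cv2.cvtColor(c["img"],cv2.COLOR_BGR2HSV)[v[sel],u[sel]]; b=(hsv[:,0]>100)&(hsv[:,0]<125)&(hsv[:,1]>120)&(hsv[:,2]>60)
    for s in(R[b][R[b][:,1]>-.1],R[b][R[b][:,1]<-.1]): print('cap',len(s),s.mean(0) if len(s) else '',s.min(0) if len(s) else '',s.max(0)if len(s) else '')
E
```

```text
scene carton 2566 [[0.424, -0.272, 0.021], [0.454, -0.165, 0.058], [0.51, -0.028, 0.094]]
front line 0.22635256 -0.97404546 0.45845163 -0.18498732
ends [[ 0.42180986 -0.02730963]
 [ 0.47908011 -0.27375626]]
resid [-3.75178416e-03 -2.61607279e-03  8.72167464e-05  7.83782568e-03
  3.17298408e-02]
top 1004 [[0.4180000126361847, -0.02800000086426735], [0.47200000286102295, -0.2669999897480011], [0.5350000262260437, -0.2529999911785126], [0.48100000619888306, -0.014000000432133675]]
rail 514 [ 0.2153972  -0.9765265   0.67052615 -0.10503504]
[[ 0.62353411  0.10800847]
 [ 0.70869562 -0.27808048]]
[-0.0044727  -0.00258103  0.00036862  0.03319964  0.12805105]
cap 25 [0.64843646 0.06492241 0.0281264 ] [0.63028406 0.06060024 0.01389563] [0.66642424 0.07010623 0.03444698]
cap 28 [ 0.71667745 -0.27472288  0.02150199] [ 0.70350972 -0.27952748  0.00574186] [ 0.73837503 -0.27014623  0.03354527]
side carton 730 [[0.458, -0.273, 0.025], [0.475, -0.258, 0.069], [0.533, -0.19, 0.095]]
top 623 [[0.4480000138282776, -0.15700000524520874], [0.47600001096725464, -0.2759999930858612], [0.5370000004768372, -0.26100000739097595], [0.5090000033378601, -0.14300000667572021]]
rail 714 [ 0.21322268 -0.97700363  0.68390524 -0.16450459]
[[ 0.62730611  0.09483722]
 [ 0.70850512 -0.27722324]]
[-0.00519026 -0.0035892  -0.00066706  0.02768335  0.12668417]
cap 49 [0.65310229 0.06779926 0.02556526] [0.631238   0.06176528 0.0055992 ] [0.66942662 0.07362036 0.03596159]
cap 98 [ 0.72136492 -0.27203898  0.02268172] [ 0.70420758 -0.27997452  0.00538945] [ 0.7432699  -0.26582829  0.03691869]
```

Scene view: the carton's front face spans about cols 270–370, rows 237–297, with the blue tape at (397,320). In the side view the rail runs from (325,203) to (420,255). The measured rail yaw is 12.3° and its mid-face is about (0.671,-0.107). The carton yaw is about 13° and its centre is about (0.476,-0.147), so its far side is 170 mm in front of the rail and it is already laterally centred. Both agree with the given sizes.

Call:
move_arm --pt "0.744 -0.673 0 0.238 -1" --pt "0.744 -0.673 0 0.238 -1" --pt "0.744 -0.673 0 0.238 -1" --pt "0.744 -0.673 0 0.238 -1" --pt "0.744 -0.673 0 0.238 -1" --pt "0.744 -0.673 0 0.238 -1" --pt "0.744 -0.673 0 0.238 -1" --pt "0.744 -0.673 0 0.238 -1" --pt "0.744 -0.673 0 0.238 -1" --pt "0.744 -0.673 0 0.238 -1" --pt "0.744 -0.673 0 0.238 -1" --pt "0.744 -0.673 0 0.238 -1" --pt "0.744 -0.673 0 0.238 -1"

```text
time_s: 2.2
tool_pos: [0.3928, -0.1669, 0.1749]
eef_rot: [0.0, 0.994, 0.105, -0.0]
force: [-0.7, -0.9, 1.0]
finger_gap: 1.004
grip_force: 0.0
```

```bash
cat >> h.py <<'E'
M=np.array([.671,-.107]); N=np.array([.977,.213]); L=np.array([-.213,.977])
def railframe(P): return np.c_[(P[:,:2]-M)@N,(P[:,:2]-M)@L,P[:,2]]
def show(tag,cams=("scene","side")):
    for n in cams:
        c=ctrl.read_camera(n); cv2.imwrite(f"pics/{n}{tag}.png",c["img"])
        for r in ctrl.regions_of("supply_carton",n)[:1]:
            P=railframe(pts(c,cv2.erode(r["region"].astype(np.uint8),np.ones((3,3)))>0))
            top=np.percentile(P[:,2],97); T=P[P[:,2]>top-.008]; R=cv2.minAreaRect(T[:,:2].astype(np.float32))
            print(n,round(r["score"],2),len(P),np.percentile(P,[1,50,99],axis=0).round(3).tolist(),'top',round(top,3),np.round(cv2.boxPoints(R),3).tolist(),R[2])
    s=ctrl.read_state(); print('tcp',railframe(s["tool_pos"][None]).round(4),s["force"].round(1),s["time_s"])
E
python3 -c "
from h import *
show(1)"
```

```text
scene 0.64 4372 [[-0.229, -0.122, 0.004], [-0.224, -0.015, 0.067], [-0.174, 0.127, 0.102]] top 0.102 [[-0.23199999332427979, 0.12700000405311584], [-0.22699999809265137, -0.12300000339746475], [-0.16300000250339508, -0.12200000137090683], [-0.16899999976158142, 0.12800000607967377]] 1.329930305480957
tcp [[-0.2841  0.0014  0.1749]] [ 0.5 -0.6 -0.2] 2.4
```

Call:
move_arm --pt "0 0 0.1 0 -1" --pt "0 0 0.205 0 -1" --pt "0 0 0.205 0 -1" --pt "0.05 0 0.205 0 -1" --pt "0.1 0 0.205 0 -1" --pt "0.115 0 0.205 0 -1" --pt "0.13 0 0.205 0 -1" --pt "0.145 0 0.205 0 -1" --pt "0.16 0 0.205 0 -1" --pt "0.175 0 0.205 0 -1" --pt "0.19 0 0.205 0 -1" --pt "0.19 0 0.205 0 -1"

```text
time_s: 3.6
tool_pos: [0.4682, -0.1493, 0.093]
eef_rot: [0.0, 0.994, 0.107, 0.0]
force: [0.5, 0.1, 0.4]
finger_gap: 1.0
grip_force: 0.0
```

```bash
python3 -c "
from h import *
show(2)"
```

```text
scene 0.6 4267 [[-0.229, -0.122, 0.006], [-0.224, -0.015, 0.067], [-0.175, 0.126, 0.102]] top 0.101 [[-0.23000000417232513, 0.12600000202655792], [-0.22699999809265137, -0.12300000339746475], [-0.16699999570846558, -0.12200000137090683], [-0.16899999976158142, 0.12600000202655792]] 0.6322037577629089
side 0.87 3538 [[-0.229, -0.121, 0.008], [-0.223, -0.03, 0.076], [-0.171, 0.128, 0.105]] top 0.104 [[-0.23199999332427979, 0.12700000405311584], [-0.2280000001192093, -0.12200000137090683], [-0.16599999368190765, -0.12099999934434891], [-0.17000000178813934, 0.12800000607967377]] 0.8468611836433411
tcp [[-0.208   0.0021  0.0928]] [ 0.3 -0.3  0.1] 3.8
```

View pics/scene2.png

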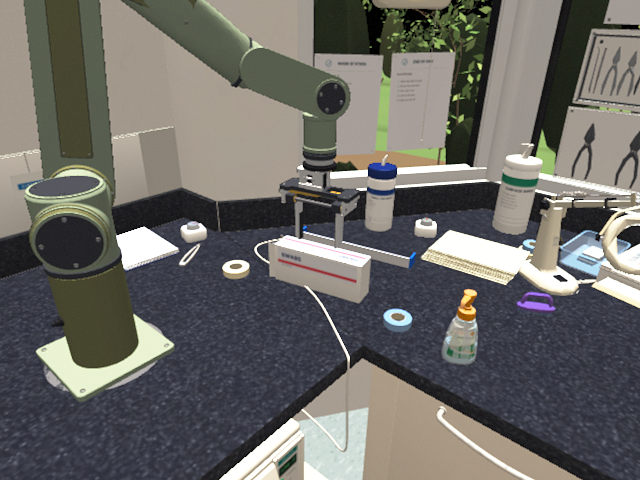

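The scene picture shows the carton (270–370, 240–297) unmoved, with the fingertips ending at its top edge (298,238)/(338,248). The open tips sit above the TCP plane and passed over the top. I'll back off and lower, then measure the tips.

Call:
move_arm --pt "-0.1 0 0 0 -1" --pt "-0.17 0 0 0 -1" --pt "-0.17 0 0.0 0 -1" --pt "-0.17 0 0.045 0 -1" --pt "-0.17 0 0.045 0 -1" --pt "-0.17 0 0.045 0 -1"

```text
time_s: 4.4
tool_pos: [0.4013, -0.1636, 0.075]
eef_rot: [-0.0, 0.994, 0.107, -0.0]
force: [0.4, 0.5, -0.8]
finger_gap: 1.001
grip_force: 0.0
```

```bash
python3 -c "
from h import *
for n in('scene','side'):
    c=ctrl.read_camera(n); P=railframe(pts(c,np.ones((480,640),bool)))
    F=P[np.all((P>[-.33,-.1,.03])&(P<[-.235,.1,.16]),1)]
    print(n,len(F))
    for h in np.arange(.06,.16,.01):
        s=F[abs(F[:,2]-h)<.005]
        if len(s)>3: print(round(h,2),len(s),np.percentile(s[:,:2],[5,50,95],axis=0).round(3).tolist(),np.percentile(s[:,2],0).round(3))
    cv2.imwrite(f'pics/{n}3.png',c['img'])
print(railframe(ctrl.read_state()['tool_pos'][None]))
a=cv2.imread('pics/scene3.png')[150:320,220:420]; cv2.imwrite('pics/s3c.png',cv2.resize(a,None,fx=3.5,fy=3.5))
"
```

```text
scene 333
0.11 38 [[-0.285, -0.056], [-0.282, 0.048], [-0.266, 0.055]] 0.106
0.12 64 [[-0.285, -0.059], [-0.282, 0.047], [-0.267, 0.057]] 0.115
0.13 63 [[-0.285, -0.058], [-0.282, 0.047], [-0.267, 0.058]] 0.125
0.14 67 [[-0.285, -0.059], [-0.282, 0.047], [-0.266, 0.057]] 0.135
0.15 69 [[-0.285, -0.059], [-0.281, 0.046], [-0.269, 0.057]] 0.145
side 299
0.11 24 [[-0.284, -0.051], [-0.28, 0.049], [-0.27, 0.057]] 0.106
0.12 62 [[-0.285, -0.058], [-0.279, 0.046], [-0.267, 0.057]] 0.115
0.13 62 [[-0.285, -0.058], [-0.28, -0.046], [-0.267, 0.054]] 0.126
0.14 57 [[-0.285, -0.059], [-0.281, -0.048], [-0.269, 0.055]] 0.135
0.15 67 [[-0.285, -0.058], [-0.279, -0.048], [-0.269, 0.057]] 0.145
[[-0.27500203  0.00162592  0.07555234]]
```

View pics/s3c.png

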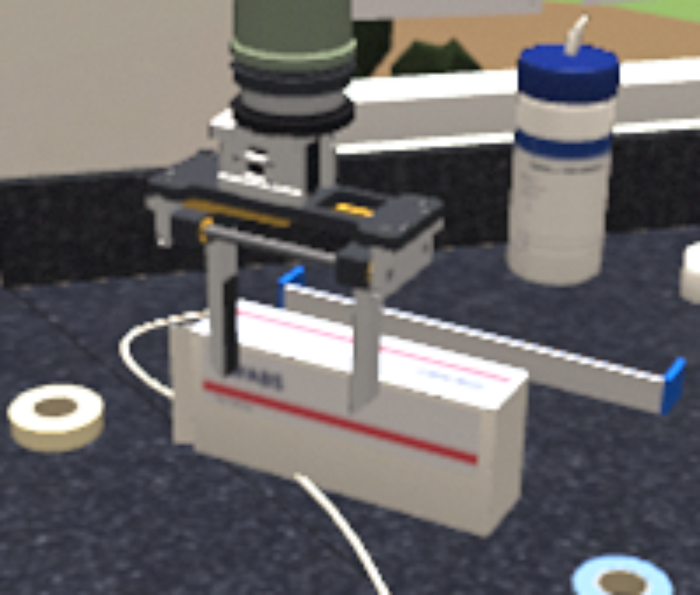

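The crop shows the tips at (222,375) and (365,412), hovering in front of the upper carton edge. Depth puts them at z≈0.106 with the TCP at 0.075, so the open tips are about 31 mm above the TCP. I'll lower accordingly and push.

Call:
move_arm --pt "0 0 0.045 0 -1" --pt "0 0 0.045 0 -1" --pt "0.05 0 0.045 0 -1" --pt "0.085 0 0.045 0 -1" --pt "0.1 0 0.045 0 -1" --pt "0.115 0 0.045 0 -1" --pt "0.13 0 0.045 0 -1" --pt "0.145 0 0.045 0 -1" --pt "0.16 0 0.045 0 -1" --pt "0.16 0 0.045 0 -1"

```text
time_s: 5.5
tool_pos: [0.4646, -0.1502, 0.0571]
eef_rot: [0.0, 0.994, 0.107, 0.001]
force: [-0.4, -0.4, -0.0]
finger_gap: 1.003
grip_force: 0.2
```

```bash
python3 -c "
from h import *
show(4)"
```

```text
scene 0.62 3672 [[-0.221, -0.122, 0.021], [-0.205, -0.014, 0.066], [-0.159, 0.127, 0.112]] top 0.111 [[-0.20100000500679016, 0.12700000405311584], [-0.1979999989271164, -0.12200000137090683], [-0.15600000321865082, -0.12200000137090683], [-0.1589999943971634, 0.12800000607967377]] 0.7262810468673706
side 0.71 3257 [[-0.222, -0.121, 0.021], [-0.204, -0.035, 0.07], [-0.149, 0.129, 0.114]] top 0.112 [[-0.20100000500679016, 0.13099999725818634], [-0.19900000095367432, -0.12200000137090683], [-0.15299999713897705, -0.12200000137090683], [-0.15600000321865082, 0.13099999725818634]] 0.6391546726226807
tcp [[-0.212   0.0021  0.0568]] [-0.7 -0.2 -0.2] 5.7
```

View pics/scene4.png

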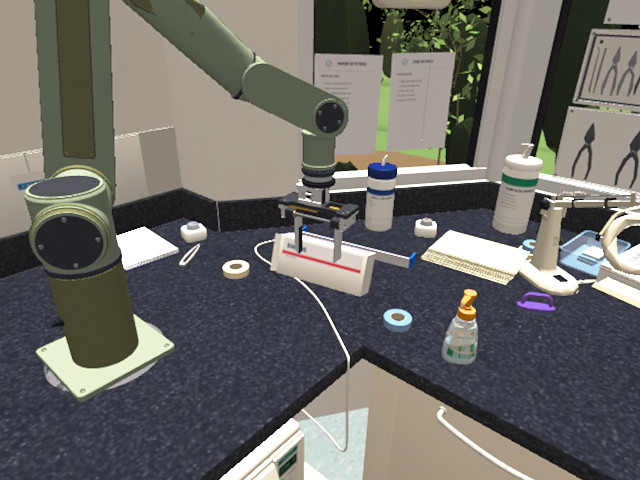

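The picture shows the carton (272–373, 235–290) tilting away with both fingers on its upper edge. The lower edge isn't sliding, so I'll carry on past balance.

Call:
move_arm --pt "0.015 0 0 0 -1" --pt "0.03 0 0 0 -1" --pt "0.045 0 0 0 -1" --pt "0.06 0 0 0 -1" --pt "0.07 0 0 0 -1" --pt "0.08 0 0 0 -1" --pt "0.09 0 0 0 -1" --pt "0.1 0 0 0 -1" --pt "0.1 0 0 0 -1" --pt "0.1 0 0 0 -1" --pt "0.1 0 0 0 -1" --pt "0.1 0 0 0 -1"

```text
time_s: 6.9
tool_pos: [0.5026, -0.1417, 0.0569]
eef_rot: [-0.0, 0.994, 0.107, -0.0]
force: [-0.2, 0.0, -0.0]
finger_gap: 1.003
grip_force: 0.0
```

```bash
python3 -c "
from h import *
show(5)"
```

```text
scene 0.93 3073 [[-0.168, -0.121, 0.004], [-0.16, -0.02, 0.052], [-0.073, 0.126, 0.06]] top 0.06 [[-0.17000000178813934, 0.12999999523162842], [-0.16899999976158142, -0.12099999934434891], [-0.06800000369548798, -0.12099999934434891], [-0.0689999982714653, 0.13099999725818634]] 0.26887163519859314
side 0.64 3060 [[-0.168, -0.121, 0.007], [-0.145, -0.037, 0.057], [-0.07, 0.126, 0.063]] top 0.062 [[-0.18199999630451202, 0.13099999725818634], [-0.17900000512599945, -0.12300000339746475], [-0.06499999761581421, -0.12200000137090683], [-0.06700000166893005, 0.13199999928474426]] 0.6456096768379211
tcp [[-0.1718  0.0019  0.057 ]] [ 0.3 -0.  -0. ] 7.1
```

The carton is flat, top at 0.060 and centre 0.119 m in front of the rail. Now back off, lower and push to just short of the rail.

Call:
move_arm --pt "-0.1 0 0 0 -1" --pt "-0.1 0 0 0 -1" --pt "-0.1 0 0.1 0 -1" --pt "-0.1 0 0.13 0 -1" --pt "-0.1 0 0.13 0 -1" --pt "-0.04 0 0.13 0 -1" --pt "-0.02 0 0.13 0 -1" --pt "0.0 0 0.13 0 -1" --pt "0.02 0 0.13 0 -1" --pt "0.04 0 0.13 0 -1" --pt "0.06 0 0.13 0 -1" --pt "0.08 0 0.13 0 -1" --pt "0.1 0 0.13 0 -1" --pt "0.12 0 0.13 0 -1" --pt "0.13 0 0.13 0 -1" --pt "0.14 0 0.13 0 -1" --pt "0.14 0 0.13 0 -1"

```text
time_s: 8.8
tool_pos: [0.5585, -0.1296, 0.0049]
eef_rot: [-0.0, 0.994, 0.107, 0.001]
force: [0.2, 0.6, 0.6]
finger_gap: 0.999
grip_force: 0.0
```

```bash
python3 -c "
from h import *
show(6)"
```

```text
scene 0.73 2447 [[-0.107, -0.121, 0.005], [-0.1, -0.019, 0.05], [-0.013, 0.124, 0.06]] top 0.06 [[-0.1080000028014183, -0.12099999934434891], [-0.00800000037997961, -0.12200000137090683], [-0.007000000216066837, 0.1289999932050705], [-0.10700000077486038, 0.12999999523162842]] 89.72342681884766
side 0.83 2151 [[-0.108, -0.121, 0.008], [-0.089, -0.062, 0.055], [-0.012, 0.123, 0.063]] top 0.062 [[-0.10999999940395355, -0.12200000137090683], [-0.009999999776482582, -0.12300000339746475], [-0.008999999612569809, 0.13199999928474426], [-0.1080000028014183, 0.13300000131130219]] 89.61553955078125
tcp [[-0.1155  0.0019  0.0049]] [-0.3 -0.1  0.4] 9.0
```

Call:
move_arm --pt "0.005 0 0 0 -1" --pt "0.01 0 0 0 -1" --pt "0.0125 0 0 0 -1" --pt "0.015 0 0 0 -1" --pt "0.0175 0 0 0 -1" --pt "0.0175 0 0 0 -1"

```text
time_s: 9.6
tool_pos: [0.5607, -0.1292, 0.0049]
eef_rot: [0.0, 0.994, 0.107, -0.004]
force: [-11.0, -3.0, 7.6]
finger_gap: 1.001
grip_force: 5.4
```

Call:
move_arm --pt "0.002 0 0 0 -1" --pt "0.003 0 0 0 -1" --pt "0.003 0 0 0 -1"

```text
time_s: 9.9
tool_pos: [0.5606, -0.1292, 0.0049]
eef_rot: [0.0, 0.994, 0.107, -0.005]
force: [-13.2, -4.1, 10.0]
finger_gap: 1.001
grip_force: 6.9
```

It has firm contact against the rail (13 N). Backing off and checking.

Call:
move_arm --pt "-0.03 0 0 0 -1" --pt "-0.15 0 0 0 -1" --pt "-0.15 0 -0.1 0 -1" --pt "-0.15 0 -0.2 0 -1" --pt "-0.15 0 -0.25 0 -1" --pt "-0.15 0 -0.25 0 -1"

```text
time_s: 10.5
tool_pos: [0.5105, -0.1422, 0.109]
eef_rot: [0.002, 0.994, 0.107, 0.005]
force: [1.0, -0.5, -0.2]
finger_gap: 0.999
grip_force: 0.0
```

```bash
python3 -c "
from h import *
show(7)
c=ctrl.read_camera('side'); P=railframe(pts(c,np.ones((480,640),bool)))
for y in np.arange(-.165,.17,.03):
    s=P[(abs(P[:,1]-y)<.012)&(P[:,0]>-.02)&(P[:,0]<.05)&(P[:,2]>.02)&(P[:,2]<.036)]; print(round(y,3),len(s),np.percentile(s[:,0],[2,50,98]).round(4) if len(s)>3 else '')
a=cv2.imread('pics/side7.png')[160:320,220:450]; cv2.imwrite('pics/s7c.png',cv2.resize(a,None,fx=3.4,fy=3.4))
"
```

```text
scene 0.76 3015 [[-0.105, -0.121, 0.004], [-0.096, -0.017, 0.053], [-0.007, 0.124, 0.06]] top 0.06 [[-0.17499999701976776, -0.11900000274181366], [-0.0010000000474974513, -0.12300000339746475], [0.004999999888241291, 0.12999999523162842], [-0.16899999976158142, 0.1340000033378601]] 88.6473388671875
side 0.96 2953 [[-0.105, -0.12, 0.007], [-0.082, -0.033, 0.057], [-0.008, 0.128, 0.063]] top 0.062 [[-0.1080000028014183, 0.1340000033378601], [-0.10499999672174454, -0.12200000137090683], [-0.003000000026077032, -0.12099999934434891], [-0.006000000052154064, 0.13500000536441803]] 0.7654932737350464
tcp [[-0.1686  0.0029  0.103 ]] [-0.2 -0.4  0.1] 10.7
-0.165 73 [-0.004   0.006   0.0345]
-0.135 36 [-0.004  -0.0007  0.0028]
-0.105 3 
-0.075 0 
-0.045 0 
-0.015 0 
0.015 0 
0.045 0 
0.075 0 
0.105 0 
0.135 0 
0.165 20 [-0.0032  0.0099  0.0355]
```

View pics/s7c.png

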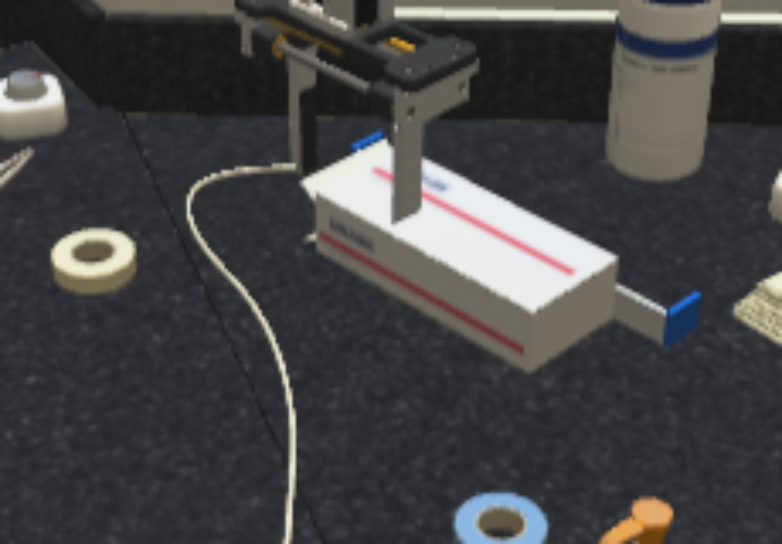

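The picture shows the carton flat, its far long side against the rail, with both blue caps free beyond its ends at (367,142) and (682,318). Its far edge (about -4 mm in the fitted rail frame) matches the rail face measured the same way (about -4 mm). The yaw error is under 1° and it is centred to within about 4 mm.

```bash
python3 -c "
from cell import ctrl
print(ctrl.job_done())"
```

```text
the job is handed in; nothing more can be done
None
```

The carton was tipped flat and pushed flush against the rail, parallel within about 1° and centred within about 4 mm by camera; I handed the job in at about 11 s, and no verdict was returned.

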